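Centre the call bell on its stand

TASK

The little brass bell stands off-centre on its small round wooden stand on the turntable, overhanging the edge. Push it gently with the fingertips, in light taps, until it stands upright in the middle of the stand, with the same margin of wood all round. Do not grip it, lift it, tip it over or knock it off, and leave the other things on the turntable where they are.

Things in the scene. Friction and masses are not known exactly. Their poses are not given: they have to be found in the camera images.
- bell: loose round brass table bell, 0.15 kg, with dark wooden handle knob, 71 mm high in all. Origin: centre of its underside, z up. Foot radius 19 mm; widest at the lip, radius 21 mm, from 3 to 13 mm up; above, it narrows to 14.5 mm at 26 mm up; knob 9 mm radius, 42 to 71 mm up. Slides when pushed low at the lip (1 to 2 N), tips when pushed at the knob. Starts upright, 15 to 26 mm off-centre, any direction
- stand: dark wooden round stand, fixed to the turntable: 68 mm diameter, 30 mm high, flat level top without a rim. Origin: centre of its underside, so the top's centre, where the bell belongs, is 30 mm above the origin
- turntable: white round lazy susan, 400 mm diameter, locked (it neither turns nor slides). Origin: centre of its underside on the table; its flat top is 35 mm above that
- bottle1: amber plastic pill bottle with white cap, upright, loose: 39 mm diameter, 67 mm high; origin at the centre of its underside. To be left alone
- bottle2: second pill bottle, same as bottle1. To be left alone
- tumbler: squat green glass tumbler, upright, loose: 72 mm diameter, 72 mm high; origin at the centre of its underside. To be left alone
- domino: black domino with white pips lying flat, loose: 48 x 24 x 8 mm (x, y, z); origin at the centre of its underside. To be left alone
Mind the look-alikes: they are no part of the job. What is shaped like the bell but turquoise is not meant.

How it is judged:
At the end, for the whole second after the job is handed in: the bell stands upright (within 0.06 rad) and still on the stand, its axis within 6 mm of the stand's axis, and each bystander is within 12 mm of where it started (horizontal distance between bell and stand below 0.006 m and z of bell in the frame of stand between 0.027 and 0.033 m and angle between bell's own z axis and vertical below 0.06 rad and linear speed of bell below 0.01 m/s and distance of each of bottle1, bottle2, tumbler, domino from where it was at the start of the episode below 0.012 m); the robot touches nothing.
It fails at once if the bell is tipped over (more than 0.4 rad) (angle between bell's own z axis and vertical above 0.4 rad).
It fails at once if the bell is lifted (more than 10 mm above the stand) (z of bell in the frame of stand above 0.04 m).
It fails at once if the bell falls off the stand (z of bell in the frame of stand below 0.022 m).
It fails at once if the bell is gripped or struck hard (fingers press on it with more than 15 N) (contact force between the fingers and bell above 15 N).
It fails at once if a pill bottle, the tumbler or the domino is moved by more than 12 mm (distance of any of bottle1, bottle2, tumbler, domino from where it was at the start of the episode above 0.012 m).
It also fails if it takes over 45 s, if anything falls off the work surface, if the arm or the gripper's body presses on something with over 40 N, if the wrist force passes 120 N, or if a joint passes its speed limit or range.

ROBOT

A 6-joint arm with a two-finger parallel gripper is mounted at the origin on the work surface. World frame = base frame: x ahead of the robot, y to its left, z up, the work surface at z = 0. Lengths are in m, angles in rad, forces in N, time in s.
With the tool pointing down it reaches from about 0.225 to 0.875 m from the base axis. Payload 3.4 kg.
Tool frame: the origin (TCP) lies midway between the tips of the shut fingers; the grasp point (between the pads) lies behind it (manip.grip_point_offset is the z of the grasp point in the tool frame, in m); z points along the fingers, x is the direction in which the jaws open and shut, and the axes are right-handed (so a half turn about z gives the same grasp; the last joint's range is limited). The gripper opens to 85 mm and grips with 20 to 120 N. Pads are 22 mm wide; open, the fingers measure 114 mm over their backs; the gripper's body (76 mm by 85 mm) begins 54 mm behind the grasp point. The pads swing forward as they close: fully open they stand 13 mm farther back than shut.
Start: joints at [1.213, 0.276, 1.505, -0, 1.361, -0.121], TCP at [0.135, 0.559, 0.231] pointing down, gripper open.
Joint ranges: [-2.89, 2.89], [-0.75, 2.08], [0.22, 2.7], [-1.18, 4.32], [0.11, 2.71], [-2.7, 2.7]. Speed limits (rad/s): [2.57, 2.57, 3.14, 3.14, 3.14, 3.14].

INTERFACE

Orientations are given as a unit quaternion [w, x, y, z].
In Python, from rig import manip, eyes, recognise, regions_of, mark_of gives the robot as it stands.
- The arm moves only by the shell command python3 -m inch 'ROWS' [FORCE]. ROWS is JSON, a list of rows, each a list of 5 numbers: the gripper command: -1 is shut, 1 is fully open, values between are in proportion, then the shift along the tool's x, y, z in mm, then the turn about the tool's z in degrees. A call has 1 to 20 rows; each row shifts and turns the pose as measured when the row begins, along the tool's axes as they then stand; what a row does not reach is not made up. A row lasts 1/12 s, in which the tool goes at most 41.7 mm and 7.16 degrees, less where a joint would pass 70% of its speed; a pose out of reach is approached as far as the arm can. A call with a gripper value outside its range is refused whole. The fingers move at their own pace and stop on an object; FORCE is the grip in N (left out, the last holds). Time passes only in rows, so rows that do not move let the fingers close. It gives the time, the measured TCP pose, the force and the opening at its end, in the units of the state.
- manip.get_state(): the state, without advancing time (a new reading comes with each control period).
- eyes.get_image(name): name is "scene" or "top"; returns a dict with "frame" (420x560x3 uint8, red, green, blue), "K" (3x3 intrinsics, pixels), "k1" (the pictures are not rectified: a ray, as slopes to the right and down, at radius r is drawn at 1 + k1 r^2 times it, then the intrinsics apply), "rvec" (rotation vector, rad) and "tvec" (3), from world to camera coordinates, as OpenCV has them. Camera axes: x right, y down, z forward; pixel columns grow to the right and rows downward; lengths in m; the calibration is good to about 2 mm. A picture is of the moment at which its call begins. There is no depth.
- manip.sign_off(): hands the job in, once; it reports no verdict.
Trained networks look in a picture, given as the dict that the camera call returned (one of the last four; its "shot" number tells which), for a name from the list of things; names that differ only in an ending like _2 or _b are one class to them, and where a whole thing is asked for, a point or a joint stands for the part that bears it (a point fixed in the world has none). Each returns a list of dicts, best first, with "confidence" (0 to 1); they miss things now and then, are a little off and sometimes report something else, mostly with a low value. They report only what shows in the picture. A call takes as long as a camera call. They do not tell look-alikes from the thing itself.
- recognise(picture, target): "bbox" ([left, top, width, height] in pixels, round what is visible of it).
- regions_of(picture, target): "mask" (420x560 bool, what is visible of it) and "bbox" ([left, top, width, height] in pixels, round what is visible of it).
- mark_of(picture, target): "point" ([row, column] in pixels: a listed point, or the origin of a listed thing).
The state is a dict: "clock": time; "qpos": joint angles; "qd": joint speeds; "effort": joint torques, N m; "position": TCP position; "ee_rot": TCP orientation; "contact_force": force on the tool from outside, world axes, zero at the start; "moment": the same for the moment, N m; "width": finger opening in m.
Only numpy, scipy, OpenCV 4.12 (cv2) and the standard library are available. Lean on these libraries where they do the work, as an engineer would, in place of code of your own. Each camera call takes 0.05 s, during which the arm holds its last target.

## Working session

There is one attempt and no reset: what is moved stays moved. The work goes in short steps, Python scripts to look and compute and a shell command to move; the robot and the scene stay as the last step left them, time stands still between calls to the robot, and variables do not carry over. Pictures are saved under pics/ and viewed, and the job is handed in when it is done.

```bash
ls; mkdir -p pics; python3 - <<'E'
from rig import manip, eyes, recognise, regions_of, mark_of
import cv2
s=manip.get_state(); print(s, manip.grip_point_offset)
for n in ("scene","top"):
    p=eyes.get_image(n); cv2.imwrite(f"pics/a_{n}.png",p["frame"][:,:,::-1])
    print(n,p["K"],p["k1"],p["rvec"],p["tvec"])
    for t in ("bell","stand","turntable","bottle1","tumbler","domino"):
        print(t,[(r["bbox"],round(r["confidence"],2)) for r in recognise(p,t)],[(r["point"],round(r["confidence"],2)) for r in mark_of(p,t)])
E
```

```text
pics
{'clock': 0.0, 'qpos': array([ 1.21295268e+00,  2.76566127e-01,  1.50613311e+00,  7.74931652e-06,
        1.36071218e+00, -1.21027469e-01]), 'qd': array([ 0.00086947, -0.00100869,  0.00024528, -0.00134763, -0.00083603,
       -0.00097979]), 'effort': array([ 8.36354593e-04, -4.16774189e+01, -2.45806646e+01,  7.80922642e-05,
        1.11009245e-02,  1.23501601e-05]), 'position': array([0.13472905, 0.55844211, 0.2304562 ]), 'ee_rot': array([ 4.68949234e-04,  7.85687412e-01,  6.18623038e-01, -7.79148438e-04]), 'contact_force': array([-0.21386902,  0.102367  ,  0.04080626]), 'moment': array([-1.06166561e-02,  2.79120630e-02,  6.38744293e-05]), 'width': 0.08515178228667945} -0.0187
scene [[468.10068166   0.         284.66045291]
 [  0.         468.10068166 208.61292332]
 [  0.           0.           1.        ]] -0.16364825648735554 [ 1.39416192  2.42028964 -0.67690583] [ 0.27384152 -0.41950952  1.0806097 ]
bell [([317.0, 207.0, 23.2, 37.8], 0.77), ([203.6, 155.9, 24.3, 34.1], 0.63)] [([181.0, 216.0], 0.84), ([236.3, 331.6], 0.71)]
stand [([319.4, 215.8, 46.8, 47.0], 0.8)] [([243.3, 
[... 505 characters left out ...]
       1.        ]] -0.06830028475855808 [ 2.17515253 -2.22052378  0.06846006] [0.06037823 0.57182859 0.72449337]
bell [([223.6, 179.7, 29.5, 24.6], 0.92), ([365.6, 197.1, 29.6, 25.3], 0.88)] [([206.8, 379.1], 0.9), ([192.4, 236.3], 0.81)]
stand [([208.6, 175.8, 42.1, 43.0], 0.92), ([114.3, 89.0, 236.9, 238.0], 0.31)] [([197.6, 231.3], 0.65)]
turntable [([111.6, 89.6, 239.7, 235.7], 0.74)] [([205.9, 233.0], 0.92)]
bottle1 [([248.1, 287.8, 27.9, 27.3], 0.73), ([117.4, 231.3, 32.3, 28.9], 0.55)] [([298.4, 260.9], 0.79), ([242.0, 143.8], 0.6)]
tumbler [([300.5, 145.2, 44.7, 44.5], 0.79), ([109.7, 92.0, 240.1, 233.9], 0.64)] [([174.0, 317.0], 0.83)]
domino [([184.7, 103.5, 27.3, 33.8], 0.66)] []
```

```bash
python3 - <<'E'
import cv2
a=cv2.imread("pics/a_scene.png");b=cv2.imread("pics/a_top.png")
c=cv2.resize(a[180:280,280:390],None,fx=5,fy=5,interpolation=cv2.INTER_CUBIC)
cv2.imwrite("pics/a_crop.png",c)
c=cv2.resize(b[150:240,180:290],None,fx=5,fy=5,interpolation=cv2.INTER_CUBIC)
cv2.imwrite("pics/a_crop2.png",c)
E
```

```text
(no output)
```

View pics/a_scene.png

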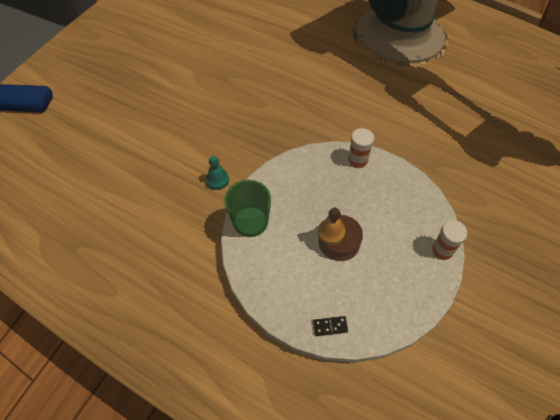

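View pics/a_top.png

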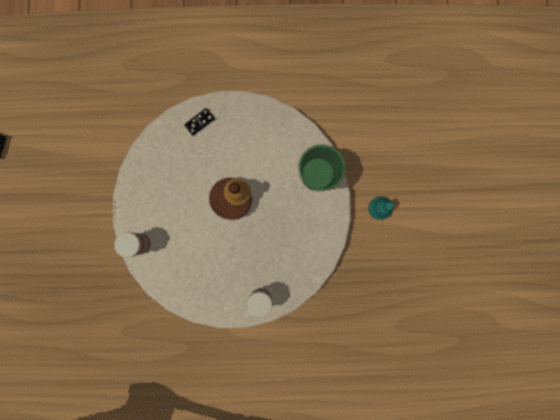

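```bash
echo
```

```text
(no output)
```

View pics/a_crop.png

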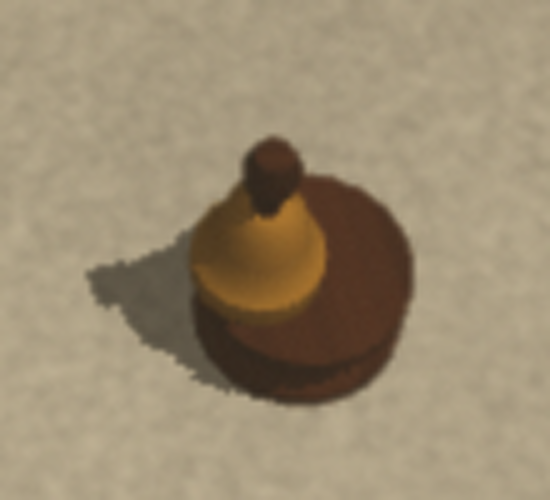

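View pics/a_crop2.png

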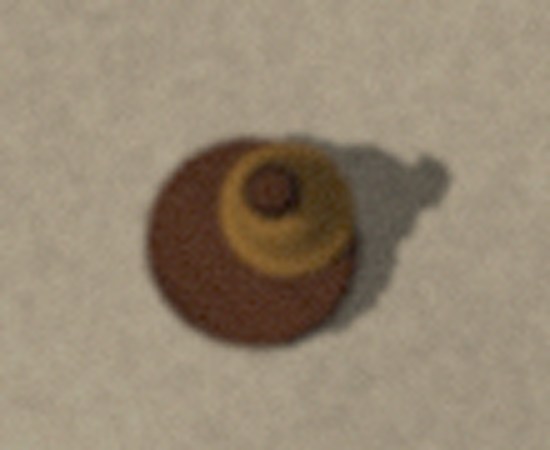

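Candidates for the bell are the brass one on the stand (scene 330,228; top 237,192) and the turquoise look-alike on the table (scene 216,175; top 381,208). I choose the brass one. The crop shows it on the stand, overhanging the edge. Next I fit the bell and stand precisely with silhouettes.

```bash
cat > h.py <<'E'
from rig import manip, eyes, recognise, regions_of, mark_of
import numpy as np, cv2
from scipy.optimize import minimize
def proj(p,P):
    R,_=cv2.Rodrigues(np.array(p["rvec"])); c=np.asarray(P,float)@R.T+np.array(p["tvec"]).ravel()
    s=c[:,:2]/c[:,2:]; r2=(s**2).sum(1,keepdims=True); s=s*(1+p["k1"]*r2)
    K=np.array(p["K"]); return s*[K[0,0],K[1,1]]+[K[0,2],K[1,2]]
def unproj(p,uv,z):
    from scipy.optimize import fsolve
    return fsolve(lambda q:proj(p,[[q[0],q[1],z]])[0]-uv,[0.1,0.5])
A=np.linspace(0,2*np.pi,48,endpoint=False)
def ring(x,y,z,r): return np.c_[x+r*np.cos(A),y+r*np.sin(A),np.full(48,z)]
S=8
def hullmask(p,rings,org,shape):
    uv=(proj(p,np.vstack(rings))-org+0.5)*S-0.5
    h=cv2.convexHull(uv.astype(np.float32))
    m=np.zeros((shape[0]*S,shape[1]*S),np.uint8); cv2.fillConvexPoly(m,np.round(h*16).astype(np.int32),1,shift=4); return m
PR=[(0,19),(3,21),(13,21),(26,14.5),(42,6)]
ZT=0.065
def model(p,b,s,org,shape):
    st=hullmask(p,[ring(*s,0.035,.034),ring(*s,ZT,.034)],org,shape)
    bd=np.zeros_like(st)
    for (z0,r0),(z1,r1) in zip(PR,PR[1:]):
        bd|=hullmask(p,[ring(*b,ZT+z0/1e3,r0/1e3),ring(*b,ZT+z1/1e3,r1/1e3)],org,shape)
    kn=hullmask(p,[ring(*b,ZT+.045,.007),ring(*b,ZT+.05,.009),ring(*b,ZT+.063,.009),ring(*b,ZT+.071,.005)],org,shape)
    dn=lambda m:cv2.resize(m.astype(np.float32),shape[::-1],interpolation=cv2.INTER_AREA)
    return dn(bd&(1-kn)), dn(st|bd|kn)
def measure(name,c0=None,tag=None,excl=None):
    p=eyes.get_image(name); f=p["frame"]
    if c0 is None: c0=C0
    uv=proj(p,[[*c0,.07]])[0]; org=np.round(uv).astype(int)-[38,38]; shape=(76,76)
    crop=f[org[1]:org[1]+76,org[0]:org[0]+76]
    big=crop.astype(float)
    R,G,B=big[...,0]+1,big[...,1]+1,big[...,2]+1
    un=((R/B)>1.75).astype(np.uint8)           # coloured vs grey top
    br=(un&((G/R)>0.55)&(R>60)).astype(np.uint8)
    if excl is not None: pass
    def biggest(m):
        n,l,st,_=cv2.connectedComponentsWithStats(m); 
        return (l==1+np.argmax(st[1:,4])).astype(np.float32)
    un=biggest(un); br=biggest(br)
    def cost(v):
        mb,mu=model(p,v[:2],v[2:],org,shape)
        return np.abs(mb-br).sum()+np.abs(mu-un).sum()
    best=None
    for d in [(0,0),(.015,0),(-.015,0),(0,.015),(0,-.015)]:
        v0=np.r_[c0+np.array(d),c0]
        r=minimize(cost,v0,method="Nelder-Mead",options=dict(initial_simplex=v0+np.vstack([np.zeros(4),.008*np.eye(4)]),xatol=1e-4,fatol=.5,maxiter=250))
        if best is None or r.fun<best.fun: best=r
    v=best.x; mb,mu=model(p,v[:2],v[2:],org,shape)
    if tag:
        o=np.hstack([crop[:,:,::-1],np.dstack([br*255,mb*255,mb*0]).astype(np.uint8),np.dstack([un*255,mu*255,mu*0]).astype(np.uint8)])
        cv2.imwrite(f"pics/{tag}_{name}.png",cv2.resize(o.astype(np.uint8),None,fx=3.4,fy=3.4,interpolation=cv2.INTER_NEAREST))
    print(name,"bell",v[:2].round(4),"stand",v[2:].round(4),"off mm",((v[:2]-v[2:])*1e3).round(1),"cost",round(best.fun,1),"px",un.sum(),br.sum())
    return v
def init():
    p=eyes.get_image("top"); return unproj(p,np.array([231.,198.]),ZT)
C0=np.array([0.0,0.0])
E
python3 - <<'E'
import h
c=h.init(); print(c)
h.measure("top",c,"m1"); h.measure("scene",c,"m1")
p=h.eyes.get_image("top")
for n,uv,z in [("cap1",(129,244),.1),("cap2",(260,302),.1),("tumb rim",(322,167),.107),("dom",(200,122),.043),("turq",(381,208),.02)]: print(n,h.unproj(p,h.np.array(uv,float),z))
E
```

```text
[0.59140245 0.1254493 ]
top bell [0.5999 0.1159] stand [0.5931 0.1262] off mm [  6.9 -10.3] cost 986.9 px 1333.0 1276.0
scene bell [0.5992 0.1153] stand [0.588  0.1259] off mm [ 11.2 -10.6] cost 1146.8 px 1453.0 1409.0
cap1 [0.52176024 0.27800076]
cap2 [0.43108475 0.08088604]
tumb rim [ 0.63198476 -0.01665761]
dom [0.72171713 0.1778782 ]
turq [ 0.57296648 -0.12551167]
```

```bash
python3 - <<'E'
import cv2
a=cv2.imread("pics/a_scene.png")[:,:,::-1];b=cv2.imread("pics/a_top.png")[:,:,::-1]
for i,pts in ((a,[(325,230),(335,235),(350,240),(340,255),(334,214),(300,238),(380,230)]),(b,[(230,192),(240,200),(248,190),(220,205),(234,187),(258,190),(280,200)])):
    for u,v in pts: print(u,v,i[v,u])
E
```

```text
325 230 [86 62 33]
335 235 [128  89  41]
350 240 [82 52 35]
340 255 [56 43 32]
334 214 [61 44 32]
300 238 [90 82 68]
380 230 [174 160 133]
230 192 [95 65 29]
240 200 [97 70 36]
248 190 [81 60 32]
220 205 [82 51 38]
234 187 [72 46 33]
258 190 [96 90 79]
280 200 [164 153 133]
```

```bash
sed -i 's|big=crop.astype(float)|big=cv2.GaussianBlur(crop,(3,3),0.7).astype(float)|; s|(R/B)>1.75|(R/B)>1.6|; s|br=(un&.*|br=(un\&((G/B)>1.65)).astype(np.uint8)|' h.py
python3 - <<'E'
import h
c=h.np.array([.591,.1255])
h.measure("top",c,"m2"); h.measure("scene",c,"m2")
import cv2
o=h.np.vstack([cv2.imread("pics/m2_top.png"),cv2.imread("pics/m2_scene.png")]);cv2.imwrite("pics/m2.png",o)
E
```

```text
top bell [0.6    0.1164] stand [0.5932 0.1264] off mm [  6.8 -10. ] cost 218.7 px 1372.0 509.0
scene bell [0.598  0.1149] stand [0.5888 0.1258] off mm [  9.2 -10.9] cost 158.1 px 1658.0 556.0
```

View pics/m2.png

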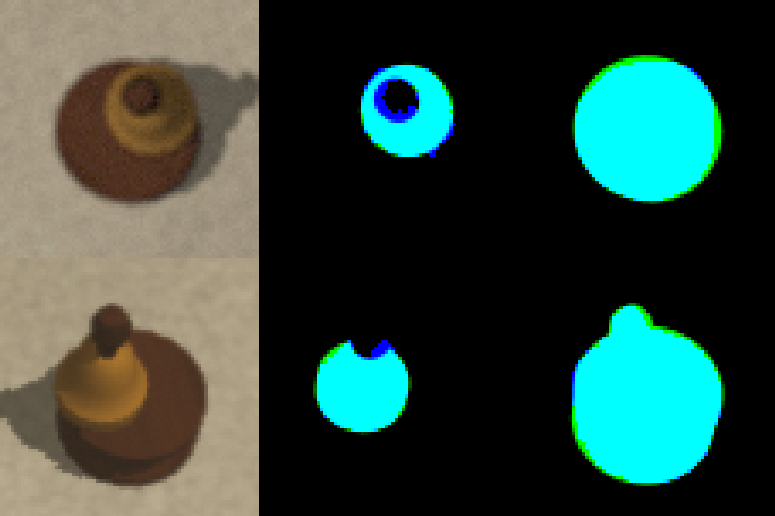

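```bash
sed -i 's|(R/B)>1.6|(R/B)>1.43|; s|(G/B)>1.65|(G/B)>1.57|; s|return dn(bd&(1-kn)), dn(st.bd.kn)|return dn(bd), dn(st\|bd\|kn), dn(kn)|; s|mb,mu=model|mb,mu,mk=model|; s|np.abs(mb-br).sum()|(np.abs(mb-br)*(1-mk)).sum()|' h.py
python3 - <<'E'
import h
c=h.np.array([.591,.1255])
h.measure("top",c,"m2"); h.measure("scene",c,"m2")
import cv2
o=h.np.vstack([cv2.imread("pics/m2_top.png"),cv2.imread("pics/m2_scene.png")]);cv2.imwrite("pics/m3.png",o)
E
```

```text
top bell [0.6001 0.1163] stand [0.5927 0.1273] off mm [  7.5 -11. ] cost 141.2 px 1433.0 557.0
scene bell [0.5985 0.1148] stand [0.5893 0.1269] off mm [  9.2 -12.1] cost 96.0 px 1782.0 586.0
```

View pics/m3.png

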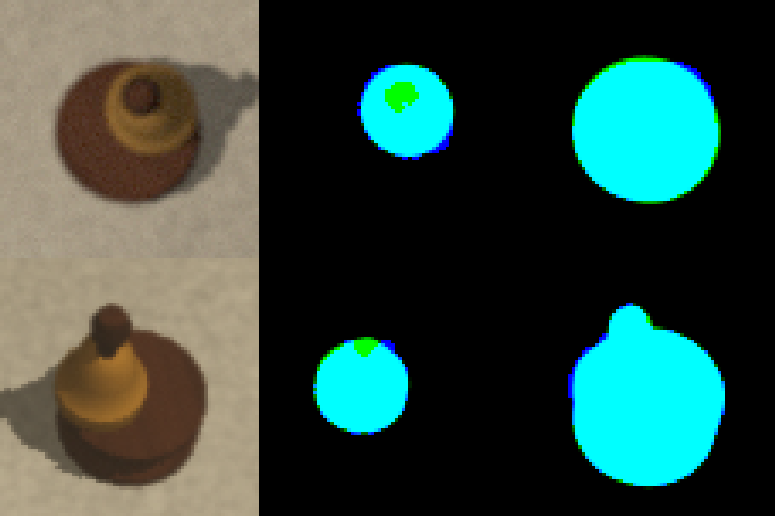

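The scene fit (the cleaner one) puts the bell about 15 mm off centre, at roughly (+9, -12) mm from the stand. I'll push with the shut fingers' 22 mm flank (tool -y), so first I shut them and turn about +41°.

```bash
python3 -m inch '[[-1,0,0,0,6],[-1,0,0,0,6],[-1,0,0,0,6],[-1,0,0,0,6],[-1,0,0,0,6],[-1,0,0,0,6],[-1,0,0,0,5],[-1,0,0,0,0],[-1,0,0,0,0]]' 20
cat >> h.py <<'E'
from scipy.spatial.transform import Rotation
def toolto(x,y,z):
    s=manip.get_state(); q=s["ee_rot"]; R=Rotation.from_quat([q[1],q[2],q[3],q[0]]).as_matrix()
    print("pos",s["position"].round(4),"x",R[:,0].round(3),"y",R[:,1].round(3),"F",s["contact_force"].round(2),"w",round(s["width"],4),"t",round(s["clock"],2))
    print("tool mm",(R.T@(np.array([x,y,z])-s["position"])*1e3).round(1))
E
python3 -c "import h;h.toolto(.6276,.077,.2)"
```

```text
clock: 2.45
position: [0.1349, 0.559, 0.2313]
ee_rot: [-0.0, 0.957, 0.288, 0.0]
contact_force: [-0.5, 0.3, -0.6]
width: -0.0003
pos [0.1349 0.559  0.2313] x [0.834 0.552 0.   ] y [ 0.552 -0.834 -0.   ] F [-0.54  0.34 -0.61] w -0.0003 t 2.45
tool mm [144.4 673.9  31.3]
```

```bash
python3 -m inch '[[-1,6,28,0,0],[-1,6,28,0,0],[-1,6,28,0,0],[-1,6,28,0,0],[-1,6,28,0,0],[-1,6,28,0,0],[-1,6,28,0,0],[-1,6,28,0,0],[-1,6,28,0,0],[-1,6,28,0,0],[-1,6,28,0,0],[-1,6,28,0,0],[-1,6,28,0,0],[-1,6,28,0,0],[-1,6,28,0,0],[-1,6,28,0,0],[-1,6,28,0,0],[-1,6,28,0,0],[-1,6,28,0,0],[-1,0,0,0,-2]]'
python3 -c "import h;h.toolto(.6276,.077,.15)"
```

```text
clock: 4.12
position: [0.5512, 0.1722, 0.2309]
ee_rot: [-0.001, 0.944, 0.331, 0.004]
contact_force: [-0.6, 0.3, 0.8]
width: -0.0004
pos [0.5512 0.1722 0.2309] x [0.781 0.625 0.008] y [ 0.625 -0.781 -0.   ] F [-0.58  0.34  0.79] w -0.0004 t 4.12
tool mm [ -0.4 122.   80.9]
```

```bash
python3 -m inch '[[-1,0,30,0,1],[-1,0,30,0,1],[-1,0,30,0,0],[-1,0,25,0,0],[-1,0,10,0,0],[-1,0,0,0,0]]'
python3 -c "import h;h.toolto(.6276,.077,.15)"
```

```text
clock: 4.62
position: [0.6317, 0.0674, 0.2297]
ee_rot: [-0.002, 0.948, 0.319, 0.004]
contact_force: [0.6, 0.2, 0.2]
width: 0.0003
pos [0.6317 0.0674 0.2297] x [0.796 0.605 0.008] y [ 0.605 -0.796 -0.002] F [0.61 0.18 0.2 ] w 0.0003 t 4.62
tool mm [  1.9 -10.   79.8]
```

```bash
python3 -m inch '[[-1,3,0,25,0],[-1,0,0,30,0],[-1,0,0,30,0],[-1,0,0,30,0],[-1,0,0,20,0],[-1,0,0,10,0],[-1,0,0,0,0],[-1,0,0,0,0]]'
python3 - <<'E'
import h,cv2
h.toolto(.6,.1155,.071)
for n in("top","scene"):
    f=h.eyes.get_image(n)["frame"][:,:,::-1]
    cv2.imwrite(f"pics/b_{n}.png",f)
a=cv2.imread("pics/b_top.png")[140:260,170:330];b=cv2.imread("pics/b_scene.png")[160:280,250:410]
cv2.imwrite("pics/b.png",cv2.resize(h.np.vstack([a,b]),None,fx=2.5,fy=2.5))
E
```

```text
clock: 5.28
position: [0.6315, 0.0792, 0.0832]
ee_rot: [-0.005, 0.946, 0.324, 0.006]
contact_force: [0.1, 0.6, -0.2]
width: 0.0003
pos [0.6315 0.0792 0.0832] x [0.79  0.613 0.014] y [ 0.613 -0.79  -0.005] F [ 0.13  0.59 -0.18] w 0.0003 t 5.28
tool mm [ -2.8 -47.9  12.5]
```

View pics/b.png

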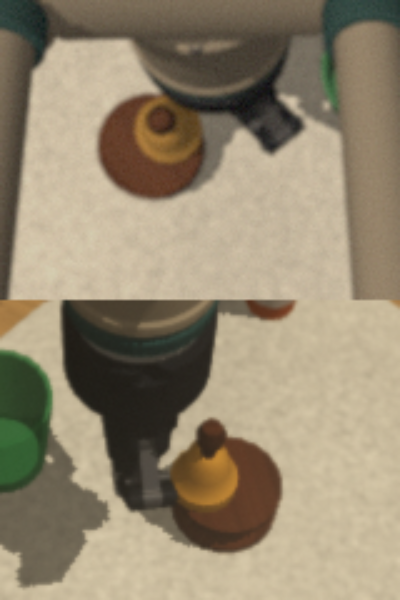

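The pictures show the fingers beside the bell on its overhanging side, about 16 mm away and clear of the tumbler. I'll lower them to lip height and approach.

```bash
python3 -m inch '[[-1,-3,0,11,0],[-1,0,-3,0,0],[-1,0,-3,0,0],[-1,0,-2,0,0],[-1,0,0,0,0],[-1,0,0,0,0]]'
python3 - <<'E'
import h
for i in range(3):
    h.toolto(.6,.1155,.071); h.eyes.get_image("top")
E
```

```text
clock: 5.88
position: [0.6302, 0.0851, 0.0821]
ee_rot: [-0.002, 0.946, 0.324, 0.014]
contact_force: [0.5, 0.7, -0.1]
width: -0.0001
pos [0.6302 0.0851 0.0821] x [0.789 0.614 0.028] y [ 0.614 -0.789  0.005] F [ 0.47  0.7  -0.07] w -0.0001 t 5.88
tool mm [ -5.5 -42.6  10.7]
pos [0.6304 0.0852 0.0822] x [0.789 0.614 0.028] y [ 0.614 -0.79   0.005] F [ 0.06 -0.67  0.67] w -0.0 t 5.93
tool mm [ -5.7 -42.7  10.8]
pos [0.6303 0.085  0.0819] x [0.789 0.613 0.028] y [ 0.614 -0.79   0.005] F [0.18 0.79 0.58] w -0.0002 t 5.98
tool mm [ -5.5 -42.7  10.5]
```

```bash
python3 - <<'E'
import h
s=h.manip.get_state();print(s["qpos"].round(3),s["qd"].round(3),s["effort"].round(1))
E
python3 -m inch '[[-1,-2,0,5,0],[-1,-2,0,3,0],[-1,0,0,0,0]]'; python3 -c "import h;h.toolto(.6,.1155,.071)"
```

```text
[ 0.017  0.463  1.606  0.015  1.048 -0.651] [-0.002  0.007  0.005 -0.001  0.     0.   ] [  0.1 -49.3 -21.2   0.1  -0.1   0. ]
clock: 6.28
position: [0.627, 0.0822, 0.0728]
ee_rot: [-0.002, 0.946, 0.324, 0.014]
contact_force: [0.8, -0.5, 0.5]
width: -0.0
pos [0.627  0.0822 0.0728] x [0.789 0.613 0.028] y [ 0.614 -0.79   0.005] F [ 0.78 -0.49  0.54] w -0.0 t 6.28
tool mm [ -0.9 -42.9   1.5]
```

```bash
python3 -m inch '[[-1,0,-3,0,0],[-1,0,-3,0,0],[-1,0,-3,0,0],[-1,0,0,0,0],[-1,0,0,0,0]]'
python3 - <<'E'
import h
h.toolto(.6,.1155,.0725)
c=h.np.array([.591,.1255])
h.measure("top",c,"c1"); h.measure("scene",c,"c1")
import cv2
o=h.np.vstack([cv2.imread("pics/c1_top.png"),cv2.imread("pics/c1_scene.png")]);cv2.imwrite("pics/c1.png",o)
E
```

```text
clock: 6.7
position: [0.6205, 0.0895, 0.0717]
ee_rot: [-0.002, 0.946, 0.324, 0.013]
contact_force: [1.2, -0.7, -0.4]
width: 0.0001
pos [0.6205 0.0895 0.0717] x [0.79  0.613 0.026] y [ 0.613 -0.79   0.004] F [ 1.18 -0.73 -0.42] w 0.0001 t 6.7
tool mm [ -0.2 -33.1  -1. ]
top bell [0.598  0.1165] stand [0.5922 0.128 ] off mm [  5.8 -11.5] cost 630.1 px 1066.0 292.0
scene bell [0.5972 0.1164] stand [0.5893 0.1271] off mm [  7.9 -10.7] cost 401.8 px 1569.0 421.0
```

View pics/c1.png

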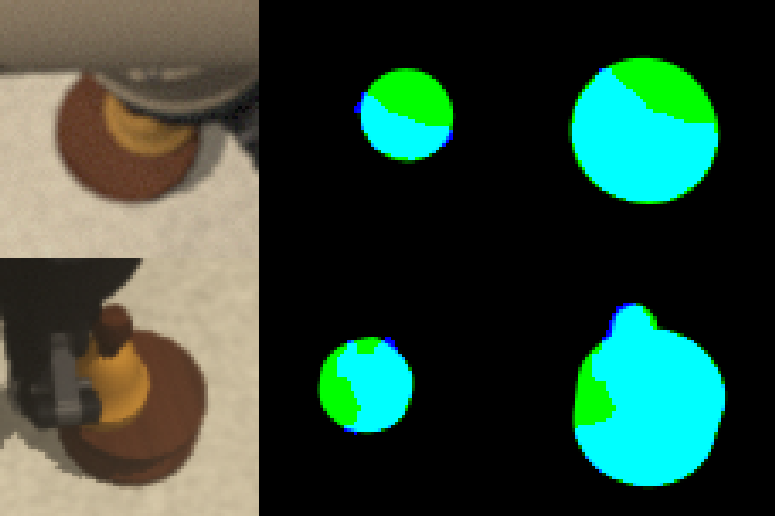

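Contact is made: about 1.3 N, and the bell has moved about 2 mm towards the centre. I'll continue gently.

```bash
python3 -m inch '[[-1,0,-2,0,0],[-1,0,-2,0,0],[-1,0,-2,0,0],[-1,0,-2,0,0],[-1,0,-2,0,0],[-1,0,0,0,0],[-1,0,0,0,0]]'
python3 - <<'E'
import h
h.toolto(.6,.1155,.0725)
c=h.np.array([.591,.1255])
h.measure("scene",c,"c2")
E
```

```text
clock: 7.38
position: [0.6146, 0.0978, 0.0719]
ee_rot: [-0.002, 0.946, 0.324, 0.014]
contact_force: [0.8, -0.5, 0.3]
width: 0.0006
pos [0.6146 0.0978 0.0719] x [0.79  0.613 0.027] y [ 0.613 -0.79   0.006] F [ 0.81 -0.47  0.27] w 0.0006 t 7.38
tool mm [ -0.7 -22.9  -0.8]
scene bell [0.5906 0.1239] stand [0.5894 0.1274] off mm [ 1.2 -3.6] cost 626.5 px 1371.0 379.0
```

View pics/c2_scene.png

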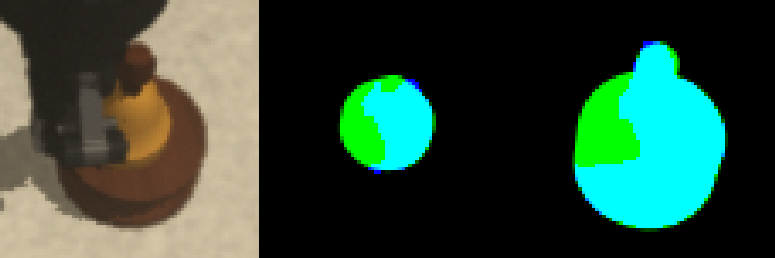

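```bash
python3 -m inch '[[-1,0,4,0,0],[-1,0,15,0,0],[-1,0,20,0,0],[-1,0,0,0,0]]'
python3 - <<'E'
import h
h.toolto(.6,.1155,.0725)
c=h.np.array([.591,.1255])
h.measure("top",c,"d1"); h.measure("scene",c,"d1")
import cv2
o=h.np.vstack([cv2.imread("pics/d1_top.png"),cv2.imread("pics/d1_scene.png")]);cv2.imwrite("pics/d1.png",o)
E
```

```text
clock: 7.77
position: [0.6399, 0.0656, 0.0724]
ee_rot: [-0.002, 0.946, 0.325, 0.014]
contact_force: [0.7, -0.3, 0.6]
width: 0.0
pos [0.6399 0.0656 0.0724] x [0.788 0.615 0.027] y [ 0.615 -0.789  0.006] F [ 0.71 -0.34  0.55] w 0.0 t 7.77
tool mm [ -0.7 -63.9  -0.5]
top bell [0.5938 0.1236] stand [0.5922 0.1276] off mm [ 1.6 -4. ] cost 186.8 px 1385.0 618.0
scene bell [0.5913 0.1226] stand [0.5892 0.127 ] off mm [ 2.1 -4.5] cost 77.3 px 1726.0 615.0
```

View pics/d1.png

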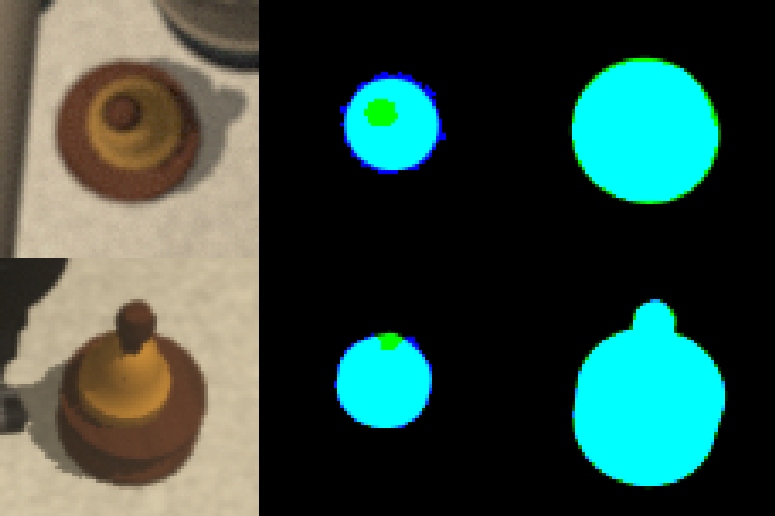

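Off-centre is now about (1.9, -4.3) mm by both cameras, and the bell is upright. One more tap of about 4.5 mm: approach first.

```bash
python3 -m inch '[[-1,0,-18,0,0],[-1,0,-12,0,0],[-1,0,-5,0,0],[-1,0,0,0,0]]'
python3 -c "import h;h.toolto(.6118,.1014,.0722)"
```

```text
clock: 8.2
position: [0.612, 0.0981, 0.0712]
ee_rot: [-0.004, 0.946, 0.325, 0.011]
contact_force: [0.5, -0.3, -0.2]
width: 0.0001
pos [0.612  0.0981 0.0712] x [0.789 0.614 0.024] y [ 0.614 -0.789 -0.001] F [ 0.5  -0.31 -0.25] w 0.0001 t 8.2
tool mm [ 1.9 -2.7 -0.9]
```

```bash
python3 -m inch '[[-1,0,-1,0,0],[-1,0,-1,0,0],[-1,0,-1,0,0],[-1,0,0,0,0]]'
python3 -c "import h;h.toolto(.6118,.1014,.0722)"
```

```text
clock: 8.53
position: [0.6092, 0.1023, 0.0717]
ee_rot: [-0.004, 0.945, 0.326, 0.011]
contact_force: [-0.2, -0.5, -1.7]
width: -0.0002
pos [0.6092 0.1023 0.0717] x [0.787 0.617 0.024] y [ 0.617 -0.787  0.001] F [-0.22 -0.48 -1.68] w -0.0002 t 8.53
tool mm [ 1.5  2.3 -0.4]
```

```bash
python3 -m inch '[[-1,0,4,0,0],[-1,0,15,0,0],[-1,0,20,0,0],[-1,0,0,0,0]]'
python3 - <<'E'
import h
h.toolto(.6,.1155,.0725)
c=h.np.array([.591,.1255])
h.measure("top",c,"e1"); h.measure("scene",c,"e1")
import cv2
o=h.np.vstack([cv2.imread("pics/e1_top.png"),cv2.imread("pics/e1_scene.png")]);cv2.imwrite("pics/e1.png",o)
E
```

```text
clock: 8.87
position: [0.6353, 0.0695, 0.072]
ee_rot: [-0.003, 0.945, 0.327, 0.012]
contact_force: [0.1, -0.7, 0.5]
width: 0.0002
pos [0.6353 0.0695 0.072 ] x [0.786 0.618 0.024] y [ 0.618 -0.786  0.001] F [ 0.12 -0.65  0.46] w 0.0002 t 8.87
tool mm [  0.7 -58.   -0.5]
top bell [0.5895 0.1288] stand [0.592  0.1276] off mm [-2.5  1.1] cost 197.9 px 1386.0 634.0
scene bell [0.5874 0.1278] stand [0.5892 0.127 ] off mm [-1.8  0.7] cost 81.4 px 1742.0 610.0
```

View pics/e1.png

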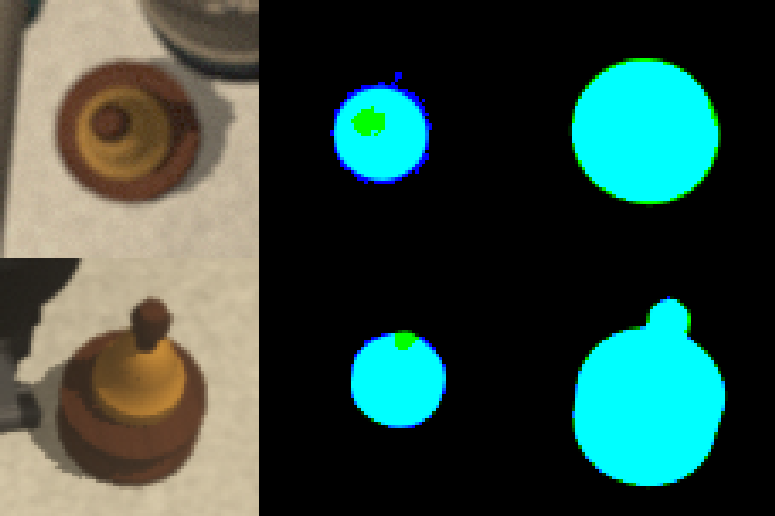

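The bell is about 2–2.7 mm off centre by both cameras, upright, within tolerance. I'll raise clear, then do a last check including the bystanders.

```bash
python3 -m inch '[[-1,0,0,-20,0],[-1,0,0,-30,0],[-1,0,0,-30,0],[-1,0,0,-30,0],[-1,0,0,-20,0],[-1,0,0,0,0],[-1,0,0,0,0]]'
python3 - <<'E'
import h,cv2
h.toolto(.6,.1155,.0725)
c=h.np.array([.591,.1255])
h.measure("scene",c)
p=h.eyes.get_image("scene"); cv2.imwrite("pics/f_scene.png",p["frame"][:,:,::-1])
for t in ("bottle1","tumbler","domino"): print(t,[(r["bbox"],round(r["confidence"],2)) for r in h.recognise(p,t)])
E
```

```text
clock: 9.55
position: [0.6264, 0.0698, 0.2033]
ee_rot: [-0.009, 0.945, 0.326, 0.005]
contact_force: [-0.4, 0.3, -1.3]
width: -0.0001
pos [0.6264 0.0698 0.2033] x [0.787 0.617 0.014] y [ 0.617 -0.787 -0.013] F [-0.43  0.34 -1.31] w -0.0001 t 9.55
tool mm [  5.5 -50.5 131.6]
scene bell [0.5869 0.1278] stand [0.5893 0.1271] off mm [-2.4  0.7] cost 75.7 px 1741.0 592.0
bottle1 [([429.6, 218.2, 35.3, 40.4], 0.72), ([347.1, 130.1, 25.3, 37.6], 0.67)]
tumbler [([223.8, 180.1, 47.5, 59.3], 0.97)]
domino [([313.4, 317.9, 32.2, 16.8], 0.96), ([430.2, 218.9, 34.6, 40.7], 0.5)]
```

View pics/f_scene.png

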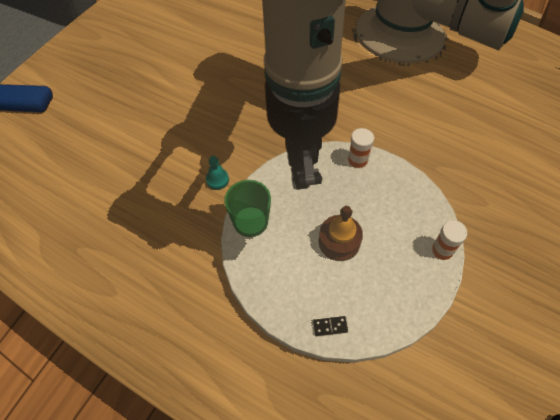

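The bell stands upright in the middle of the stand (341,232). The bottles, tumbler and domino are at their starting pixels, and the gripper is clear, so I'm handing it in.

```bash
python3 -c "
from rig import manip
print(manip.sign_off())"
```

```text
the job is handed in; nothing more can be done
None
```

I pushed the brass bell to the middle of the stand with the shut fingers at lip height, in two passes, and handed the job in at about 9.6 s on the robot's clock.

- **Bell position:** It ended slightly past centre. The last scene check, with the arm raised, put it 2.5 mm off. Just before that, the top camera gave 2.7 mm and the scene camera 1.9 mm. The limit is 6 mm. I left this small overshoot alone.
- **Bell state:** It looked upright in the last picture. Wrist forces stayed at 1–2 N, which is about the sensor's noise.
- **Other things:** The bottles, tumbler and domino showed at their starting pixels to within about 1–2 pixels. I checked them only with the scene camera. The gripper was clear of everything.
- **What disagreed:** The first offset estimates were 13 mm (top) and 15 mm (scene), against the stated 15 mm minimum. I went mainly by the scene camera because its fit was cleaner. The cameras also disagreed by about 3 mm on the stand's absolute position, which does not affect the bell-to-stand offset.

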